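# Gauge the gap of a make-up pan press by feel

### The job

Measure the gap under the bar of the little make-up pan press: pick up the tapered feeler gauge by its orange grip, slide it thin end first along the bed into the gap under the bar until you feel it drag firmly, and let go so that it stays there, flat on the bed and lightly nipped, ready to be read. Be gentle: do not slam it down or jam it in hard, and leave everything else on the table where it is.

Things in the scene. Friction and masses are not known exactly. Their poses are not given: they have to be found in the camera images.
- press: Bed of a small bench press for make-up pans: an aluminium plate 220 (x) by 140 (y) by 20 mm, fixed. Origin on its underside straight below the press bar; it reaches from x = -115 to +105 mm, flat top at z = 20 mm. A yellow bridge 26 mm thick stands across it at x = 0: uprights at 48 to 64 mm either side of y = 0, top at most 60 mm above the bed, open between.
- bed_centre (a point): Point on the bed's top face straight below the middle of the press bar; axes as press. The bar is a level steel rod along y, 18 mm in diameter, 60 mm long, hung under the bridge. The gap from bed top to the bar's underside is unknown, 5.5 to 11.5 mm. The bar gives upward against springs (14 N per mm, no preload, 6 mm travel). The gauge goes in from the -x side, moving along +x.
- gauge_grip (a point): Centre (half-way up) of the orange grip of the loose tapered feeler gauge (about 90 g): a block 40 mm long (x), 20 mm wide (y), 40 mm tall (z up), its underside level with the blade's. At first the gauge lies flat on a blue mat 3 mm thick. +x points to the thin end.
- gauge_tip (a point): Thin end of the gauge's steel blade, middle of its lower edge: 125 mm ahead (+x) of the grip's centre and 20 mm below it. The blade is 22 mm wide and 105 mm long, flat below; its top slopes evenly from 15.1 mm thick at the grip to 2.5 mm at the thin end. When the blade first touches the bar the thin end is 25 to 75 mm past the bar's centre line.
- gauge: The whole gauge; origin on its underside below the grip's centre, +x to the thin end, z up. Once nipped it stays by friction. Pushed along the bed it first slides freely (drag under 4 N if hardly pressed down). Once the bar touches, the drag grows by about 2 to 3 N for each mm pushed on, and is about twice the squeeze on the blade. A rise of 8 to 15 N over the free drag is a good fit; under 4 N it is not nipped, over 20 N it is jammed.
- spatula: Bystander: black-handled mixing spatula, 165 mm long, 10 mm thick, lying on the mat beside the gauge; origin where the handle meets the blade, on the underside.
- pan_a: Bystander: round aluminium make-up pan with a brick-red disc, 44 mm across, 10 mm tall; origin under its centre.
- pan_b: Bystander: round aluminium make-up pan with a copper-coloured disc, 44 mm across, 10 mm tall; origin under its centre.
- spray: Bystander: white bottle with blue band, 54 mm across, 170 mm tall; origin under its centre.
- jar: Bystander: amber jar with black cap, 50 mm across, 75 mm tall; origin under its centre.
- toner: Bystander: amber bottle with white cap, 52 mm across, 130 mm tall; origin under its centre.
- brush_cup: Bystander: white cup full of make-up brushes, 84 mm across, about 200 mm tall; origin under its centre.
- swab_cup: Bystander: white cup of blue cotton swabs, 70 mm across, 90 mm tall; origin under its centre.
There are look-alikes about, which are no part of the job. There is more than one size of the gauge; the one meant has the size given above.

How it is judged (in metres and radians):
On the way:
1. the gauge, held in the fingers, has its thin end under the bar (10 mm or more past its centre line) (x of gauge_tip in the frame of press above 0.01 m and contact force between the fingers and gauge above 1 N and y of gauge_tip in the frame of press between -0.025 and 0.025 m and z of gauge_tip in the frame of press between 0.016 and 0.027 m), for 0.1 s.
At the end, for the whole second after the job is handed in: The gauge lies at rest and flat (within 0.05 rad) on the bed, let go, its thin end 20 to 105 mm past the bar's centre line and within 25 mm of the bed's middle line, nipped so that it presses on the bed with 2.5 to 12 N, its own weight of about 1 N included (x of gauge_tip in the frame of press between 0.02 and 0.105 m and contact force between gauge and press between 2.5 and 12 N and angle between gauge's own z axis and vertical below 0.05 rad and linear speed of gauge below 0.01 m/s and angular speed of gauge below 0.1 rad/s and y of gauge_tip in the frame of press between -0.025 and 0.025 m and z of gauge_tip in the frame of press between 0.016 and 0.027 m); the robot touches nothing.
It fails at once if the gauge is slammed or jammed: it presses on the bed with more than 35 N (contact force between gauge and press above 35 N).
It fails at once if a bystander is moved by more than 25 mm (distance of any of spatula, pan_a, pan_b, spray, jar, toner, brush_cup, swab_cup from where it was at the start of the episode above 0.025 m).
It also fails if it takes over 59 s, if anything falls off the work surface, if the arm or the gripper's body presses on something with over 40 N, if the wrist force passes 120 N, or if a joint passes its speed limit or range.

### The arm

A 6-joint arm with a two-finger parallel gripper is mounted at the origin on the work surface. World frame = base frame: x ahead of the robot, y to its left, z up, the work surface at z = 0. Lengths are in mm, angles in rad, forces in N, time in s.
With the tool pointing down it reaches from about 325 to 900 mm from the base axis. Payload 6.1 kg.
Tool frame: the origin (TCP) lies at the very end of the fingers, on their centre line; the grasp point (between the pads) lies 19 mm behind it (bot.grasp_offset is the z of the grasp point in the tool frame, in mm); z points along the fingers, y is the line along which they close (so a half turn about z gives the same grasp; the last joint's range is limited). The gripper opens to 87 mm and grips with 3 to 60 N. Pads are 19 mm wide; open, the fingers measure 117 mm over their backs; the gripper's body (75 mm by 190 mm) begins 51 mm behind the grasp point.
Start: joints at [1.2, 0.22, 1.526, -0, 1.395, -0.126], TCP at [151.475, 606.359, 222.538] pointing down, gripper open.
Joint ranges: [-2.98, 2.98], [-0.91, 2.08], [0.09, 2.57], [-1.24, 4.39], [0.2, 2.65], [-2.68, 2.68]. Speed limits (rad/s): [2.57, 2.57, 3.01, 3.14, 3.14, 3.14].

### API

Orientations are given as a unit quaternion [w, x, y, z].
In Python, from station import bot gives the robot as it stands.
- The arm moves only by the tool step_arm, never from a script. Its argument "series" is a list of rows, each a list of 7 numbers: the turn, a rotation vector about the tool's x, y, z in rad, then the shift along the tool's x, y, z in cm, then the gripper command: -1 is fully open, 1 is shut, values between are in proportion. In form: [[rx, ry, rz, tx, ty, tz, grip], ...]. A call has 1 to 5 rows; each row is the pose to reach, as a shift and turn from the pose commanded when the call began, along the tool's axes at that moment; what a row does not reach only later rows make up. A row lasts 1/8 s, in which the tool goes at most 62.5 mm and 10.7 degrees, less where a joint would pass 70% of its speed; a pose out of reach is approached as far as the arm can. A call with a gripper value outside its range is refused whole. The fingers move at their own pace and stop on an object; "force" is the grip in N (left out, the last holds). Time passes only in rows, so rows that repeat a pose let the fingers close. It gives the time, the measured TCP pose, the force, the opening and the grip force at its end, in the units of the state.
- bot.get_obs(): the state, without advancing time (a new reading comes with each control period).
- bot.capture(name): name is "side" or "top"; returns a dict with "color" (384x512x3 uint8, red, green, blue), "z_map" (384x512 float32, mm along the optical axis (not along the pixel's ray), 0 where there is no reading), "vertical_fov" (degrees; the focal length in pixels is half the picture's height over the tangent of half this angle, whatever the lens; pixels are square), "cx", "cy" (the principal point, pixels), "rvec" (rotation vector, rad) and "tvec" (3), from world to camera coordinates, as OpenCV has them. Camera axes: x right, y down, z forward; pixel columns grow to the right and rows downward; lengths in mm; the calibration is good to about 2 mm. A picture is of the moment at which its call begins.
- bot.close_job(): hands the job in; it is judged then, once.
The state is a dict: "t": time; "joint_pos": joint angles; "qd": joint speeds; "joint_torque": joint torques, N m; "tcp_pos": TCP position; "tcp_rot": TCP orientation; "force": force on the tool from outside, world axes, zero at the start; "ft_torque": the same for the moment, N m; "grip_width": finger opening in mm; "grip_force": force on a finger pad.
Only numpy, scipy, OpenCV 4.12 (cv2) and the standard library are available. Lean on these libraries where they do the work, as an engineer would, in place of code of your own. Each camera call takes 0.05 s, during which the arm holds its last target. There are 200 camera calls.

## Working session

There is one attempt and no reset: what is moved stays moved. The work goes in short steps, Python scripts to look and compute and a tool call to move; the robot and the scene stay as the last step left them, time stands still between calls to the robot, and variables do not carry over. Pictures are saved under pics/ and viewed, at most 10 in all, crops included, and the job is handed in when it is done.

Besides the shell and the picture viewer there is one more tool, called after "Request:" as name(argument=value, ...) on one line, values as JSON. step_arm: Moves the arm, as the interface text tells. Its arguments: {"type":"object","properties":{"series":{"type":"array"},"force":{"type":"number"}},"required":["series"]}

```bash
mkdir -p pics
cat > h.py <<'E'
import numpy as np, cv2
from station import bot
def cap(n):
    d=bot.capture(n); np.savez('%s.npz'%n,**d); return d
def world(d):
    z=np.asarray(d['z_map'],float); f=192/np.tan(np.radians(float(d['vertical_fov']))/2)
    v,u=np.mgrid[:384,:512]
    P=np.stack([(u-d['cx'])/f*z,(v-d['cy'])/f*z,z],-1)
    R=cv2.Rodrigues(np.asarray(d['rvec'],float))[0]
    W=(P-np.asarray(d['tvec'],float).ravel())@R
    W[z==0]=np.nan; return W
def save(img,n,s=1):
    cv2.imwrite('pics/'+n,cv2.resize(img[...,::-1],None,fx=s,fy=s,interpolation=cv2.INTER_CUBIC))
E
python3 - <<'E'
from h import *
for n in('top','side'):
    d=cap(n); save(d['color'],n+'0.png',1.5); print(n,d['vertical_fov'],d['cx'],d['cy'],d['rvec'],d['tvec'])
print(bot.get_obs())
E
```

```text
top 44.2171201877071 250.88705612471796 194.92809803285846 [ 2.15421366 -2.10357299  0.20465161] [-1.42260708e+00  5.16402927e+02  1.45320453e+03]
side 57.396306245297126 253.48539122343846 191.65650057123867 [ 2.06520088 -0.43552     0.22240367] [-488.11951133  169.29745684  775.25224685]
{'t': 0.1, 'joint_pos': array([ 1.19988113e+00,  2.21163596e-01,  1.52748281e+00, -1.72809592e-05,
        1.39470641e+00, -1.26100069e-01]), 'qd': array([-0.00152584, -0.00151812, -0.00169772,  0.00108328,  0.00290796,
        0.0006302 ]), 'joint_torque': array([ 2.20058595e-03, -4.95943952e+01, -3.88514078e+01,  7.00755743e-02,
        5.16008993e-02, -8.68712982e-05]), 'tcp_pos': array([151.29182221, 605.83890678, 221.54388785]), 'tcp_rot': array([-2.08217903e-04,  1.22100549e-01,  9.92517346e-01, -8.55135201e-04]), 'force': array([ 0.1446955, -0.3155461, -0.0441401]), 'ft_torque': array([0.05016099, 0.02116237, 0.03185323]), 'grip_force': 0.0, 'grip_width': 86.56299247676799}
```

View pics/top0.png

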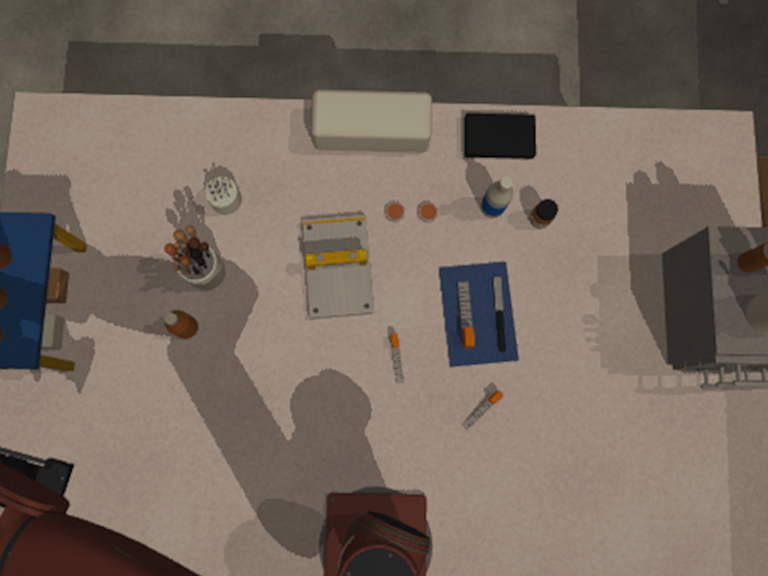

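View pics/side0.png

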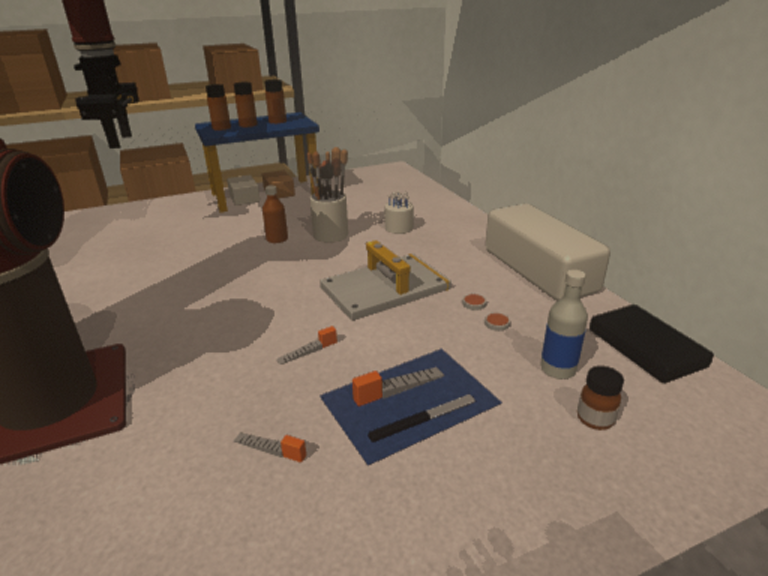

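Top view (1.5x): the orange-gripped candidates are A (468,336) on the blue mat, B (394,341) and C (496,397), the last two smaller and on the bare table. The description (on the mat beside the spatula, larger) points to A. The press is at (338,265), with its bridge at row 258.

Run:
```python
from h import *
ims=[]
for n in('top','side'):
    d=dict(np.load(n+'.npz')); W=world(d); hsv=cv2.cvtColor(d['color'],cv2.COLOR_RGB2HSV).astype(int)
    H,S,V=hsv[...,0],hsv[...,1],hsv[...,2]
    tab=(np.abs(W[...,2])<10); print(n,'table z',np.nanmedian(W[...,2][tab]))
    for nm,m in(('orange',(H<13)&(S>200)&(V>150)),('yellow',(H>17)&(H<28)&(S>180)&(V>110)),('blue',(H>105)&(H<125)&(S>120))):
        k,l,st,c=cv2.connectedComponentsWithStats(m.astype(np.uint8))
        for i in range(1,k):
            if st[i,4]<25: continue
            p=W[l==i]; p=p[~np.isnan(p[:,0])]
            if not len(p): continue
            print(n,nm,c[i].round(),st[i,4],'min',np.percentile(p,3,0).round(),'max',np.percentile(p,97,0).round())
    # grey things
    for nm,box in(('bed',(195,140,255,215) if n=='top' else (205,160,305,215)),('gauge',(300,183,318,235) if n=='top' else (230,240,300,275))):
        x0,y0,x1,y1=box; w=W[y0:y1,x0:x1].reshape(-1,3); s=S[y0:y1,x0:x1].ravel()
        if nm=='bed':
            p=w[(np.abs(w[:,2]-20)<5)&(s<90)].astype(np.float32)
        else: p=w[(w[:,2]>6)].astype(np.float32)
        print(n,nm,len(p),np.median(p,0).round(1),cv2.minAreaRect(p[:,:2].copy()),'\n',cv2.boxPoints(cv2.minAreaRect(p[:,:2].copy())).round())
    x0,y0,x1,y1=(195,135,355,295) if n=='top' else (150,150,340,310)
    ims.append(cv2.resize(d['color'][y0:y1,x0:x1],(400,400),interpolation=cv2.INTER_CUBIC))
save(np.hstack(ims),'crop1.png')
```

```text
top table z 1.4012447140730189
top yellow [223. 147.] 42 min [673.  48.  18.] max [689. 164.  28.]
top yellow [224. 172.] 262 min [569.  38.  68.] max [598. 157.  84.]
top blue [327. 139.] 78 min [ 699. -257.   27.] max [ 720. -215.   78.]
top blue [ 16. 190.] 2924 min [341. 642. 192.] max [619. 725. 207.]
top blue [330. 228.] 114 min [ 372. -292.   -2.] max [ 525. -151.   10.]
top blue [316. 226.] 32 min [ 404. -209.   -3.] max [ 460. -179.    8.]
top bed 1893 [558.   96.8  20.8] ((581.1577758789062, 98.71981048583984), (221.3777618408203, 139.89662170410156), 6.66014289855957) 
 [[463. 155.]
 [479.  16.]
 [699.  42.]
 [683. 181.]]
top gauge 492 [ 478.7 -178.4   11.2] ((484.5373840332031, -177.5510711669922), (168.6090545654297, 56.02692413330078), 0.03508568927645683) 
 [[ 400. -150.]
 [ 400. -206.]
 [ 569. -206.]
 [ 569. -149.]]
side table z -0.10399270521642613
side orange [244. 252.] 88 min [ 411. -199.   41.] max [ 445. -184.   44.]
side orange [195. 294.] 59 min [ 294. -259.   27.] max [ 314. -239.   30.]
side yellow [258. 171.] 176 min [569.  31.  66.] max [598. 147.  78.]
side blue [183.  85.] 28 min [500. 641. 198.] max [544. 696. 201.]
side blue [374. 233.] 460 min [ 699. -273.   27.] max [ 732. -240.   78.]
side bed 1416 [547.8  75.7  19.7] ((580.8032836914062, 93.12828063964844), (220.52891540527344, 143.30718994140625), 6.183962345123291) 
 [[463. 152.]
 [479.  10.]
 [698.  34.]
 [683. 176.]]
side gauge 756 [ 457.4 -194.7   14.7] ((476.3075256347656, -197.6134796142578), (99.8459701538086, 135.8824005126953), 70.09033203125) 
 [[ 395. -221.]
 [ 523. -268.]
 [ 557. -174.]
 [ 429. -128.]]
```

View pics/crop1.png

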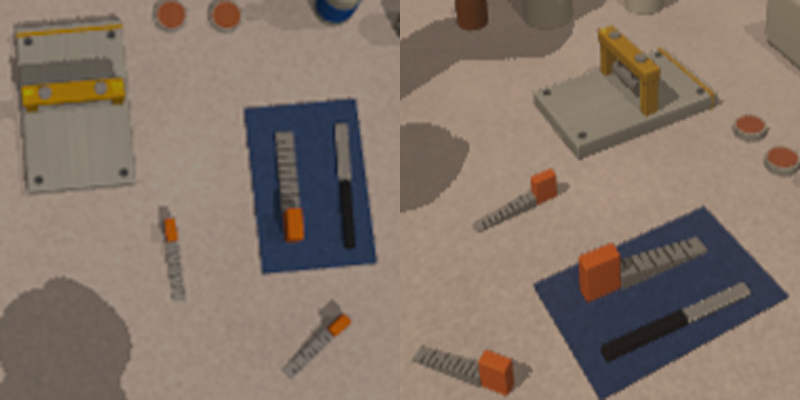

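The crop confirms A: the large gauge on the mat, beside the spatula, its blade pointing away from the robot (grip at crop pixel (293,224), tip at (286,133)). The press's long -x side faces the robot. Next I fit the gauge pose accurately.

```bash
cat > fit.py <<'E'
from h import *
def line(p):
    vx,vy,x,y=cv2.fitLine(p.astype(np.float32),cv2.DIST_HUBER,0,.01,.01).ravel(); return np.degrees(np.arctan2(vy,vx)),x,y
E
python3 - <<'E'
from fit import *
for n in('top','side'):
    d=dict(np.load(n+'.npz')); W=world(d); hsv=cv2.cvtColor(d['color'],cv2.COLOR_RGB2HSV).astype(int)
    H,S,V=hsv[...,0],hsv[...,1],hsv[...,2]
    z=W[...,2]; roi=(W[...,0]>380)&(W[...,0]<570)&(W[...,1]>-225)&(W[...,1]<-130)
    g=roi&(H<15)&(S>170)&(z>32)
    p=W[g]; r=cv2.minAreaRect(p[:,:2].astype(np.float32)); print(n,'grip top',len(p),np.median(p,0).round(1),r)
    b=roi&(S<90)&(z>2)&(z<25); p=W[b]
    p=p[np.abs(p[:,1]+178)<30] 
    k=line(p[:,:2]); print('blade',len(p),np.array(k).round(2),np.percentile(p,[2,98],0).round(1),cv2.minAreaRect(p[:,:2].astype(np.float32)))
    sp=roi=(W[...,0]>380)&(W[...,0]<570)&(W[...,1]>-290)&(W[...,1]<-215)&((V<50)|(S<90))&(z>6); p=W[sp]
    print('spat',len(p),np.percentile(p,[3,97],0).round())
    # bridge top edges & bed edges
    y=(H>15)&(H<30)&(S>150)&(z>68)&(z<90)&(W[...,0]<640)&(W[...,0]>540)&(W[...,1]<200)&(W[...,1]>0); p=W[y]
    print('bridge',len(p),np.median(p,0).round(1),cv2.minAreaRect(p[:,:2].astype(np.float32)),np.percentile(p[:,2],[5,50,95]).round(1))
E
```

```text
top grip top 80 [ 429.  -183.7   43.1] ((428.9146728515625, -184.55636596679688), (37.97502899169922, 20.244470596313477), 2.1838572025299072)
blade 265 [   3.4   500.96 -180.11] [[ 415.  -201.5    2.7]
 [ 554.8 -166.    22.5]] ((481.74267578125, -183.81930541992188), (148.9925994873047, 31.198974609375), 6.274260520935059)
spat 240 [[ 408. -266.    7.]
 [ 563. -244.   19.]]
bridge 279 [584.1  97.4  78.1] ((585.2604370117188, 98.44578552246094), (25.700632095336914, 128.74810791015625), 6.710041522979736) [71.  78.1 83.3]
side grip top 160 [ 427.5 -195.3   41.7] ((428.6097412109375, -190.8728790283203), (37.96542739868164, 20.275650024414062), 4.378616809844971)
blade 1063 [ 3.4000e-01  4.8496e+02 -1.8765e+02] [[ 382.9 -207.2    2.1]
 [ 566.3 -149.6   16.8]] ((474.9720764160156, -177.97830200195312), (59.753055572509766, 189.19381713867188), 89.96452331542969)
spat 483 [[ 406. -270.    7.]
 [ 560. -249.   14.]]
bridge 196 [581.  84.  76.] ((584.7804565429688, 92.95523071289062), (24.800859451293945, 127.14671325683594), 6.974654197692871) [69.4 76.  77.9]
```

```bash
cat >> h.py <<'E'
from scipy.spatial.transform import Rotation as R_
def go(x,y,z,yaw):   # yaw of tool x axis, deg
    o=bot.get_obs(); q=o['tcp_rot']; R=R_.from_quat([*q[1:],q[0]])
    c,s=np.cos(np.radians(yaw)),np.sin(np.radians(yaw))
    T=R_.from_matrix(np.array([[c,s,0],[s,-c,0],[0,0,-1.]]))
    print('rot',(R.inv()*T).as_rotvec().round(4),'shift cm',(R.inv().apply(np.array([x,y,z])-o['tcp_pos'])/10).round(3),'t',o['t'])
E
python3 - <<'E'
from h import *
go(300,380,222,183.5)
go(428.8,-187.7,150,183.5)
E
```

```text
rot [-0.0017 -0.0005 -0.3059] shift cm [-1.9901e+01 -1.8306e+01 -1.8000e-02] t 0.1
rot [-0.0017 -0.0005 -0.3059] shift cm [-46.158 -70.249   7.268] t 0.1
```

Request:
step_arm(series=[[0,0,-0.06,-4,-3.7,0,-0.15],[0,0,-0.12,-8,-7.4,0,-0.15],[0,0,-0.18,-12,-11,0,-0.15],[0,0,-0.24,-16,-14.7,0,-0.15],[0,0,-0.306,-19.9,-18.3,0,-0.15]])

```text
t: 0.72
tcp_pos: [300.7, 378.9, 222.2]
tcp_rot: [-0.0, -0.032, 0.999, -0.0]
force: [0.2, 1.2, 0.3]
grip_width: 51.5
grip_force: 0.0
```

Run:
```python
from h import *
go(400,80,220,183.5)
```

```text
rot [-0.0004 -0.0002  0.0025] shift cm [ -8.012 -30.459   0.228] t 0.725
```

Request:
step_arm(series=[[0,0,0,-1.6,-6,0,-0.15],[0,0,0,-3.2,-12,0,-0.15],[0,0,0,-4.8,-18,0,-0.15],[0,0,0,-6.4,-24,0,-0.15],[0,0,0,-8,-30,0,-0.15]])

```text
t: 1.35
tcp_pos: [398.5, 84.1, 222.5]
tcp_rot: [0.0, -0.031, 1.0, 0.0]
force: [0.9, 1.1, 0.2]
grip_width: 49.9
grip_force: 0.0
```

Run:
```python
from h import *
go(428.8,-187.7,150,183.5)
```

```text
rot [0.0001 0.0006 0.0003] shift cm [ -1.353 -27.32    7.248] t 1.35
```

Request:
step_arm(series=[[0,0,0,-0.3,-5.5,1.4,-0.15],[0,0,0,-0.6,-11,2.8,-0.15],[0,0,0,-0.9,-16.5,4.2,-0.15],[0,0,0,-1.2,-22,5.6,-0.15],[0,0,0,-1.35,-27.3,7.2,-0.15]])

```text
t: 1.98
tcp_pos: [428.4, -187.6, 150.1]
tcp_rot: [0.0, -0.03, 1.0, -0.0]
force: [1.4, 0.4, 0.6]
grip_width: 50.2
grip_force: 0.0
```

Request:
step_arm(series=[[0,0,0,0,0,1,-0.15],[0,0,0,0,0,4.5,-0.15],[0,0,0,0,0,7,-0.15],[0,0,0,0,0,8,-0.15],[0,0,0,0,0,8,-0.15]])

```text
t: 2.6
tcp_pos: [428.2, -184.8, 70.2]
tcp_rot: [-0.001, -0.031, 1.0, 0.0]
force: [-0.6, -0.2, 0.3]
grip_width: 49.9
grip_force: 0.0
```

Run:
```python
from h import *
for n in('top','side'):
    d=cap(n)
    x0,y0,x1,y1=(255,155,375,275) if n=='top' else (170,170,330,330)
    save(d['color'][y0:y1,x0:x1],n+'1.png',400/(x1-x0))
a=cv2.imread('pics/top1.png');b=cv2.imread('pics/side1.png');cv2.imwrite('pics/c2.png',np.hstack([a,b]))
go(428.8,-187.7,10,183.5)
```

```text
rot [-0.0009  0.0013  0.0007] shift cm [ 0.07  -0.192  6.156] t 2.7
```

View pics/c2.png

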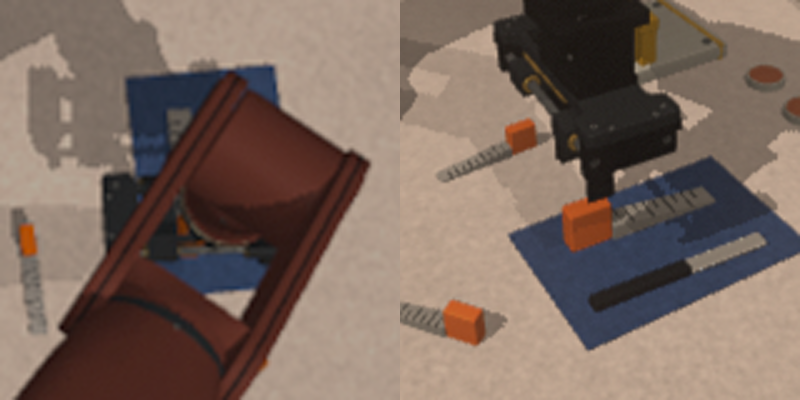

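The side view shows the near finger above and beside the orange grip (590,190 in the crop), clear of the spatula. I'll descend in two steps.

Request:
step_arm(series=[[0,0,0,0,-0.1,1,-0.15],[0,0,0,0,-0.2,2.5,-0.15],[0,0,0,0.1,-0.2,4,-0.15],[0,0,0,0.1,-0.2,4.3,-0.15],[0,0,0,0.1,-0.2,4.3,-0.15]])

```text
t: 3.32
tcp_pos: [427.3, -187.5, 27.0]
tcp_rot: [-0.0, -0.031, 1.0, 0.0]
force: [0.2, 0.7, -0.1]
grip_width: 49.9
grip_force: 0.0
```

Request:
step_arm(series=[[0,0,0,0,0,0.8,-0.15],[0,0,0,0,0,1.5,-0.15],[0,0,0,0,0,1.8,-0.15],[0,0,0,0,0,1.8,-0.15],[0,0,0,0,0,1.8,-0.15]])

```text
t: 3.95
tcp_pos: [427.8, -187.8, 9.7]
tcp_rot: [0.0, -0.031, 1.0, -0.0]
force: [0.5, 0.3, 1.4]
grip_width: 49.9
grip_force: 0.0
```

Request:
step_arm(series=[[0,0,0,0,0,0,0.2],[0,0,0,0,0,0,0.4],[0,0,0,0,0,0,0.6],[0,0,0,0,0,0,0.8],[0,0,0,0,0,0,0.8]], force=20)

```text
t: 4.58
tcp_pos: [427.7, -187.7, 9.6]
tcp_rot: [0.0, -0.031, 1.0, -0.0]
force: [0.5, 0.6, 0.8]
grip_width: 19.8
grip_force: 20.0
```

Request:
step_arm(series=[[0,0,0,0,0,0,0.9],[0,0,0,0,0,-0.5,0.9],[0,0,0,0,0,-2,0.9],[0,0,0,0,0,-4,0.9],[0,0,0,0,0,-4,0.9]])

```text
t: 5.2
tcp_pos: [429.4, -188.8, 51.9]
tcp_rot: [0.002, -0.031, 1.0, -0.001]
force: [-0.1, -1.0, -0.5]
grip_width: 19.8
grip_force: 20.0
```

Run:
```python
from h import *
d=cap('side'); save(d['color'][130:330,150:350],'s3.png',2.5)
W=world(d); hsv=cv2.cvtColor(d['color'],cv2.COLOR_RGB2HSV).astype(int)
o=bot.get_obs(); print(o['tcp_pos'],o['force'],o['grip_width'],o['grip_force'])
th=np.radians(6.5); u=np.array([np.cos(th),np.sin(th)]); c=np.array([585,96])
g=c-u*(125+35); print('grip target',g); go(g[0],g[1],90,186.5)
```

```text
[ 428.59505036 -188.28544827   50.7606564 ] [-0.23349024  0.94245851 -1.05512188] 20.017401813199847 19.999490585178137
grip target [426.02850309  77.8874858 ]
rot [-0.0018  0.0022 -0.0522] shift cm [-1.382 26.576 -3.967] t 5.25
```

View pics/s3.png

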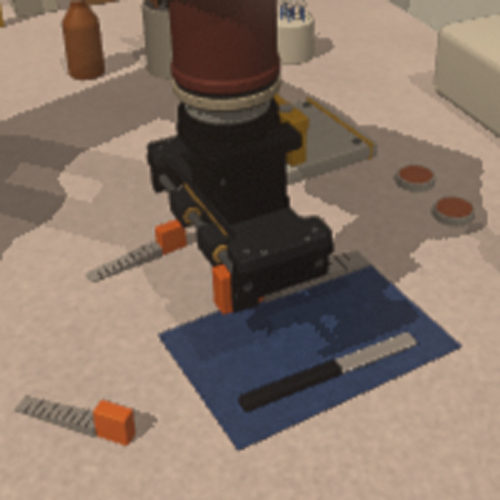

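The gauge is held level at its grip (crop 225,285), blade ahead, and the spatula is undisturbed. Carry it over to in front of the press.

Request:
step_arm(series=[[0,0,-0.01,-0.3,4,-2,0.9],[0,0,-0.02,-0.6,9.5,-4,0.9],[0,0,-0.03,-0.9,15,-4,0.9],[0,0,-0.04,-1.2,21,-4,0.9],[0,0,-0.052,-1.4,25,-4,0.9]])

```text
t: 5.88
tcp_pos: [425.4, 65.0, 89.0]
tcp_rot: [-0.0, -0.057, 0.998, 0.0]
force: [0.3, -1.0, -0.3]
grip_width: 19.6
grip_force: 20.0
```

Request:
step_arm(series=[[0,0,0,0,1.2,0,0.9],[0,0,0,0,1.6,0,0.9],[0,0,0,0,1.6,0,0.9],[0,0,0,0,1.6,0,0.9]])

```text
t: 6.38
tcp_pos: [424.7, 77.6, 89.5]
tcp_rot: [-0.0, -0.056, 0.998, -0.0]
force: [0.9, 0.3, -0.8]
grip_width: 19.8
grip_force: 20.0
```

Run:
```python
from h import *
go(426,77.9,60,186.5); o=bot.get_obs(); print(o['tcp_pos'],o['force'])
dt=cap('top'); ds=cap('side'); a=cv2.resize(dt['color'][125:235,185:295],(400,400)); b=cv2.resize(ds['color'][110:240,180:310],(400,400))
save(np.hstack([a,b]),'c4.png')
```

```text
rot [-0.0003 -0.0001 -0.0018] shift cm [-0.132  0.019  2.946] t 6.375
[424.71619777  77.57007055  89.46399511] [ 0.92410026  0.2794523  -0.75571781]
```

View pics/c4.png

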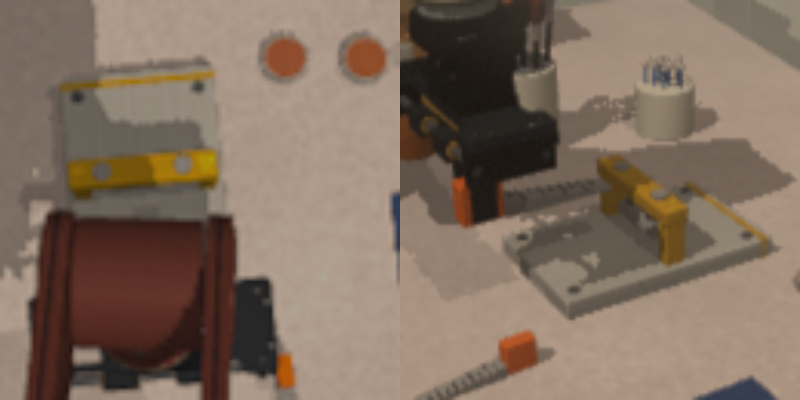

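Request:
step_arm(series=[[0,0,0,0,0,1.5,0.9],[0,0,0,0,0,3.5,0.9],[0,0,0,0,0,5,0.9],[0,0,0,0,0,5.7,0.9],[0,0,0,0,0,5.7,0.9]])

```text
t: 7.1
tcp_pos: [424.1, 78.6, 31.9]
tcp_rot: [-0.001, -0.057, 0.998, 0.0]
force: [0.5, -0.5, -0.5]
grip_width: 19.5
grip_force: 20.0
```

Request:
step_arm(series=[[0,0,0,0,0,0.1,0.9],[0,0,0,0,0,0.2,0.9],[0,0,0,0,0,0.2,0.9],[0,0,0,0,0,0.2,0.9]])

```text
t: 7.6
tcp_pos: [424.7, 78.6, 30.8]
tcp_rot: [0.0, -0.057, 0.998, -0.0]
force: [0.3, 0.7, -0.7]
grip_width: 19.7
grip_force: 20.0
```

Request:
step_arm(series=[[0,0,0,0,0,0.1,0.9],[0,0,0,0,0,0.2,0.9],[0,0,0,0,0,0.2,0.9],[0,0,0,0,0,0.2,0.9]])

```text
t: 8.1
tcp_pos: [424.5, 78.6, 28.5]
tcp_rot: [-0.0, -0.057, 0.998, -0.0]
force: [0.1, -0.3, -0.6]
grip_width: 20.3
grip_force: 20.0
```

Request:
step_arm(series=[[0,0,0,0,0,0.1,0.9],[0,0,0,0,0,0.1,0.9],[0,0,0,0,0,0.1,0.9]])

```text
t: 8.48
tcp_pos: [424.6, 78.6, 27.5]
tcp_rot: [-0.0, -0.057, 0.998, 0.0]
force: [-0.1, -0.3, -1.3]
grip_width: 19.7
grip_force: 20.0
```

Request:
step_arm(series=[[0,0,0,0,0,0.05,0.9],[0,0,0,0,0,0.05,0.9],[0,0,0,0,0,0.05,0.9]])

```text
t: 8.85
tcp_pos: [424.5, 78.6, 27.0]
tcp_rot: [-0.0, -0.057, 0.998, 0.0]
force: [0.1, -0.6, -0.5]
grip_width: 19.7
grip_force: 20.0
```

Request:
step_arm(series=[[0,0,0,0,0,0.05,0.9],[0,0,0,0,0,0.05,0.9],[0,0,0,0,0,0.05,0.9]])

```text
t: 9.22
tcp_pos: [424.6, 78.6, 26.6]
tcp_rot: [0.0, -0.057, 0.998, -0.0]
force: [0.9, -0.6, -0.6]
grip_width: 19.8
grip_force: 20.0
```

Request:
step_arm(series=[[0,0,0,0,0,0.05,0.9],[0,0,0,0,0,0.05,0.9],[0,0,0,0,0,0.05,0.9]])

```text
t: 9.6
tcp_pos: [424.6, 78.7, 26.2]
tcp_rot: [-0.0, -0.057, 0.998, 0.0]
force: [-2.7, -0.0, 5.2]
grip_width: 20.0
grip_force: 20.0
```

Request:
step_arm(series=[[0,0,0,0,0,0.05,0.9],[0,0,0,0,0,0.05,0.9],[0,0,0,0,0,0.05,0.9]])

```text
t: 9.98
tcp_pos: [424.4, 78.7, 25.7]
tcp_rot: [-0.0, -0.057, 0.998, 0.0]
force: [-3.2, 1.3, 5.3]
grip_width: 19.9
grip_force: 20.0
```

Request:
step_arm(series=[[0,0,0,0,0,-0.06,0.9],[0,0,0,-0.4,0,-0.06,0.9],[0,0,0,-1,0,-0.06,0.9],[0,0,0,-1.5,0,-0.06,0.9],[0,0,0,-1.5,0,-0.06,0.9]])

```text
t: 10.6
tcp_pos: [440.1, 80.3, 26.1]
tcp_rot: [0.0, -0.057, 0.998, -0.0]
force: [0.6, -0.5, -0.1]
grip_width: 19.8
grip_force: 20.0
```

Request:
step_arm(series=[[0,0,0,-0.5,0,0,0.9],[0,0,0,-1,0,0,0.9],[0,0,0,-1.5,0,0,0.9],[0,0,0,-2,0,0,0.9],[0,0,0,-2,0,0,0.9]])

```text
t: 11.22
tcp_pos: [460.2, 82.6, 26.3]
tcp_rot: [0.001, -0.057, 0.998, -0.0]
force: [0.1, -0.5, 2.1]
grip_width: 19.8
grip_force: 20.0
```

Run:
```python
from h import *
ds=cap('side'); o=bot.get_obs(); print(o['tcp_pos'],o['force'],o['ft_torque'])
save(ds['color'][130:220,200:320],'s5.png',6)
```

```text
[460.15609463  82.60758251  26.30637585] [-0.17298062 -0.39065563  1.28455405] [ 0.03265343 -0.12776046 -0.01990345]
```

View pics/s5.png

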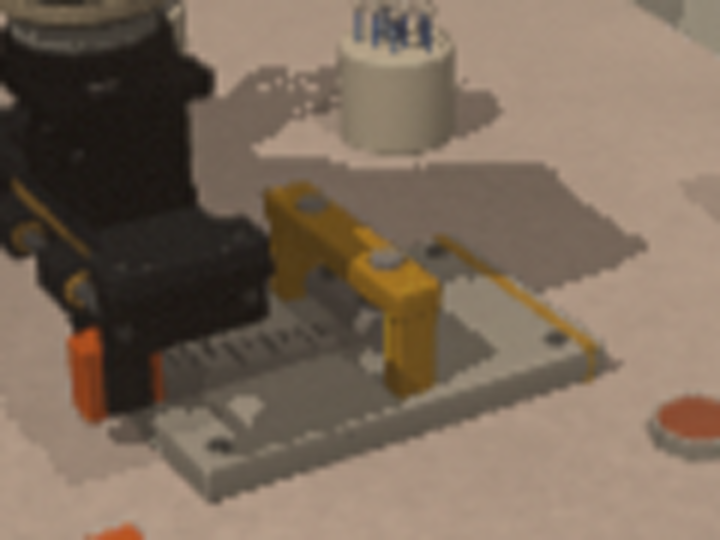

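The blade lies flat on the bed, aimed centrally between the uprights (blade at crop 250,350; bar at 345,290). I'll continue sliding.

Request:
step_arm(series=[[0,0,0,-0.5,0,0,0.9],[0,0,0,-1,0,0,0.9],[0,0,0,-1.5,0,0,0.9],[0,0,0,-2,0,0,0.9],[0,0,0,-2,0,0,0.9]])

```text
t: 11.9
tcp_pos: [478.6, 84.8, 26.5]
tcp_rot: [-0.001, -0.057, 0.998, -0.0]
force: [-6.1, -0.3, 8.5]
grip_width: 20.0
grip_force: 20.0
```

Request:
step_arm(series=[[0,0,0,-0.2,0,0,0.9],[0,0,0,-0.4,0,0,0.9],[0,0,0,-0.4,0,0,0.9]])

```text
t: 12.28
tcp_pos: [482.0, 85.2, 26.5]
tcp_rot: [-0.002, -0.057, 0.998, -0.0]
force: [-7.4, -0.9, 9.9]
grip_width: 20.1
grip_force: 20.0
```

Request:
step_arm(series=[[0,0,0,-0.2,0,0,0.9],[0,0,0,-0.4,0,0,0.9],[0,0,0,-0.4,0,0,0.9]])

```text
t: 12.65
tcp_pos: [485.9, 85.7, 26.5]
tcp_rot: [-0.002, -0.057, 0.998, -0.0]
force: [-7.4, -1.1, 11.7]
grip_width: 19.7
grip_force: 20.0
```

Request:
step_arm(series=[[0,0,0,0,0,-0.06,0.9],[0,0,0,0,0,-0.06,0.9],[0,0,0,0,0,-0.06,0.9]])

```text
t: 13.02
tcp_pos: [487.3, 85.7, 26.6]
tcp_rot: [0.0, -0.057, 0.998, 0.0]
force: [0.1, 0.6, -1.1]
grip_width: 19.8
grip_force: 20.0
```

Request:
step_arm(series=[[0,0,0,0,0,0,0.2],[0,0,0,0,0,0,0.2],[0,0,0,0,0,0,0.2],[0,0,0,0,0,0,0.2]])

```text
t: 13.52
tcp_pos: [487.2, 85.7, 26.8]
tcp_rot: [0.0, -0.057, 0.998, -0.0]
force: [0.3, -0.3, 1.0]
grip_width: 34.7
grip_force: 0.0
```

Request:
step_arm(series=[[0,0,0,0,0,0,0.9],[0,0,0,0,0,0,0.9],[0,0,0,0,0,0,0.9],[0,0,0,0,0,0,0.9]], force=15)

```text
t: 14.02
tcp_pos: [487.1, 85.7, 26.7]
tcp_rot: [-0.0, -0.057, 0.998, -0.0]
force: [0.2, 0.1, -0.3]
grip_width: 19.5
grip_force: 15.0
```

Gauge now regripped flush with the bed and with no preload. Pushing on in small steps.

Request:
step_arm(series=[[0,0,0,-0.15,0,0,0.9],[0,0,0,-0.3,0,0,0.9],[0,0,0,-0.3,0,0,0.9]])

```text
t: 14.4
tcp_pos: [490.5, 86.1, 26.7]
tcp_rot: [0.0, -0.057, 0.998, 0.0]
force: [-0.1, 0.3, 0.6]
grip_width: 19.9
grip_force: 15.0
```

Request:
step_arm(series=[[0,0,0,-0.15,0,0,0.9],[0,0,0,-0.3,0,0,0.9],[0,0,0,-0.3,0,0,0.9]])

```text
t: 14.78
tcp_pos: [493.5, 86.4, 26.7]
tcp_rot: [0.0, -0.057, 0.998, 0.0]
force: [0.4, 0.4, 0.1]
grip_width: 19.5
grip_force: 15.0
```

Request:
step_arm(series=[[0,0,0,-0.15,0,0,0.9],[0,0,0,-0.3,0,0,0.9],[0,0,0,-0.3,0,0,0.9]])

```text
t: 15.15
tcp_pos: [496.5, 86.8, 26.7]
tcp_rot: [0.0, -0.057, 0.998, 0.0]
force: [0.1, 0.9, 0.5]
grip_width: 20.0
grip_force: 15.0
```

Request:
step_arm(series=[[0,0,0,-0.15,0,0,0.9],[0,0,0,-0.3,0,0,0.9],[0,0,0,-0.3,0,0,0.9]])

```text
t: 15.52
tcp_pos: [499.5, 87.1, 26.8]
tcp_rot: [0.0, -0.057, 0.998, 0.0]
force: [0.1, -0.0, 0.7]
grip_width: 20.1
grip_force: 15.0
```

Request:
step_arm(series=[[0,0,0,-0.15,0,0,0.9],[0,0,0,-0.3,0,0,0.9],[0,0,0,-0.3,0,0,0.9]])

```text
t: 15.9
tcp_pos: [502.5, 87.5, 26.7]
tcp_rot: [0.0, -0.057, 0.998, 0.0]
force: [-0.4, 0.9, 0.5]
grip_width: 19.7
grip_force: 15.0
```

Request:
step_arm(series=[[0,0,0,-0.15,0,0,0.9],[0,0,0,-0.3,0,0,0.9],[0,0,0,-0.3,0,0,0.9]])

```text
t: 16.27
tcp_pos: [505.5, 87.8, 26.8]
tcp_rot: [0.0, -0.057, 0.998, 0.0]
force: [-0.8, 0.7, 0.6]
grip_width: 19.7
grip_force: 15.0
```

Request:
step_arm(series=[[0,0,0,-0.15,0,0,0.9],[0,0,0,-0.3,0,0,0.9],[0,0,0,-0.3,0,0,0.9]])

```text
t: 16.65
tcp_pos: [508.5, 88.1, 26.7]
tcp_rot: [0.0, -0.057, 0.998, 0.0]
force: [-0.5, 0.2, 0.8]
grip_width: 19.6
grip_force: 15.0
```

Request:
step_arm(series=[[0,0,0,-0.15,0,0,0.9],[0,0,0,-0.3,0,0,0.9],[0,0,0,-0.3,0,0,0.9]])

```text
t: 17.02
tcp_pos: [511.4, 88.5, 26.8]
tcp_rot: [0.0, -0.057, 0.998, 0.0]
force: [-0.2, 0.2, 0.6]
grip_width: 19.7
grip_force: 15.0
```

Request:
step_arm(series=[[0,0,0,-0.15,0,0,0.9],[0,0,0,-0.3,0,0,0.9],[0,0,0,-0.3,0,0,0.9]])

```text
t: 17.4
tcp_pos: [513.4, 88.7, 26.8]
tcp_rot: [-0.001, -0.057, 0.998, -0.0]
force: [-6.7, -0.7, 6.2]
grip_width: 19.7
grip_force: 15.0
```

Request:
step_arm(series=[[0,0,0,-0.05,0,-0.03,0.9],[0,0,0,-0.1,0,-0.03,0.9],[0,0,0,-0.1,0,-0.03,0.9]])

```text
t: 17.77
tcp_pos: [513.8, 88.8, 26.7]
tcp_rot: [-0.001, -0.057, 0.998, -0.0]
force: [-6.9, -0.5, 6.5]
grip_width: 20.3
grip_force: 15.0
```

Run:
```python
from h import *
o=bot.get_obs(); print(o['tcp_pos'],o['force'],o['ft_torque'],o['tcp_rot'])
```

```text
[513.80122166  88.8084795   26.74428679] [-6.91964964 -0.49569228  6.51824896] [-0.14408999  1.04596133 -0.02122305] [-1.35904700e-03 -5.66505045e-02  9.98393144e-01 -5.36387999e-05]
```

Request:
step_arm(series=[[0,0,0,0,0,-0.05,0.9],[0,0,0,0,0,-0.05,0.9],[0,0,0,0,0,-0.05,0.9]])

```text
t: 18.15
tcp_pos: [514.2, 88.9, 26.9]
tcp_rot: [-0.001, -0.057, 0.998, 0.0]
force: [-4.7, -0.3, -2.2]
grip_width: 20.0
grip_force: 15.0
```

Request:
step_arm(series=[[0,0,0,-0.1,0,-0.02,0.9],[0,0,0,-0.15,0,-0.03,0.9],[0,0,0,-0.15,0,-0.03,0.9]])

```text
t: 18.52
tcp_pos: [515.1, 89.0, 27.0]
tcp_rot: [-0.002, -0.057, 0.998, 0.0]
force: [-5.6, -1.2, -2.4]
grip_width: 20.0
grip_force: 15.0
```

Request:
step_arm(series=[[0,0,0,-0.1,0,-0.03,0.9],[0,0,0,-0.15,0,-0.04,0.9],[0,0,0,-0.15,0,-0.04,0.9]])

```text
t: 18.9
tcp_pos: [515.7, 89.1, 27.1]
tcp_rot: [-0.002, -0.057, 0.998, -0.0]
force: [-9.1, -0.4, -1.1]
grip_width: 19.8
grip_force: 15.0
```

Request:
step_arm(series=[[0,0,0,-0.08,0,-0.02,0.9],[0,0,0,-0.1,0,-0.03,0.9],[0,0,0,-0.1,0,-0.03,0.9],[0,0,0,-0.1,0,-0.03,0.9]])

```text
t: 19.4
tcp_pos: [516.1, 89.2, 27.1]
tcp_rot: [-0.003, -0.057, 0.998, -0.0]
force: [-9.4, -1.3, -0.4]
grip_width: 19.9
grip_force: 15.0
```

Request:
step_arm(series=[[0,0,0,0.1,0,0.04,0.9],[0,0,0,0.2,0,0.07,0.9],[0,0,0,0.2,0,0.07,0.9]])

```text
t: 19.77
tcp_pos: [516.2, 89.2, 27.2]
tcp_rot: [-0.001, -0.057, 0.998, 0.0]
force: [-4.4, -0.1, -3.7]
grip_width: 19.8
grip_force: 15.0
```

Request:
step_arm(series=[[0,0,0,0.1,0,0.05,0.9],[0,0,0,0.15,0,0.07,0.9],[0,0,0,0.15,0,0.07,0.9]])

```text
t: 20.15
tcp_pos: [516.1, 89.0, 27.4]
tcp_rot: [0.001, -0.057, 0.998, 0.0]
force: [-0.5, 0.8, -6.4]
grip_width: 19.6
grip_force: 15.0
```

Request:
step_arm(series=[[0,0,0,0,0,0.03,0.9],[0,0,0,0,0,0.04,0.9],[0,0,0,0,0,0.04,0.9]])

```text
t: 20.52
tcp_pos: [516.1, 89.0, 27.1]
tcp_rot: [0.001, -0.057, 0.998, 0.0]
force: [0.9, 2.0, -4.8]
grip_width: 19.6
grip_force: 15.0
```

Request:
step_arm(series=[[0,0,0,0,0,0.03,0.9],[0,0,0,0,0,0.03,0.9],[0,0,0,0,0,0.03,0.9]])

```text
t: 20.9
tcp_pos: [516.0, 89.0, 26.8]
tcp_rot: [0.001, -0.057, 0.998, 0.0]
force: [0.7, 1.1, -2.7]
grip_width: 20.2
grip_force: 15.0
```

Request:
step_arm(series=[[0,0,0,0,0,0,0.4],[0,0,0,0,0,0,0.2],[0,0,0,0,0,0,0],[0,0,0,0,0,0,0],[0,0,0,0,0,0,0]])

```text
t: 21.52
tcp_pos: [515.5, 88.9, 26.5]
tcp_rot: [0.0, -0.057, 0.998, -0.0]
force: [0.9, 0.2, 0.1]
grip_width: 43.0
grip_force: 0.0
```

Run:
```python
from h import *
o=bot.get_obs(); print(o['t'],o['tcp_pos'],o['force'],o['grip_width'])
ds=cap('side'); save(ds['color'][130:220,200:320],'s6.png',6)
```

```text
21.525 [515.50639958  88.88963078  26.47650115] [0.87550538 0.20911646 0.05907395] 42.950972585210025
```

View pics/s6.png

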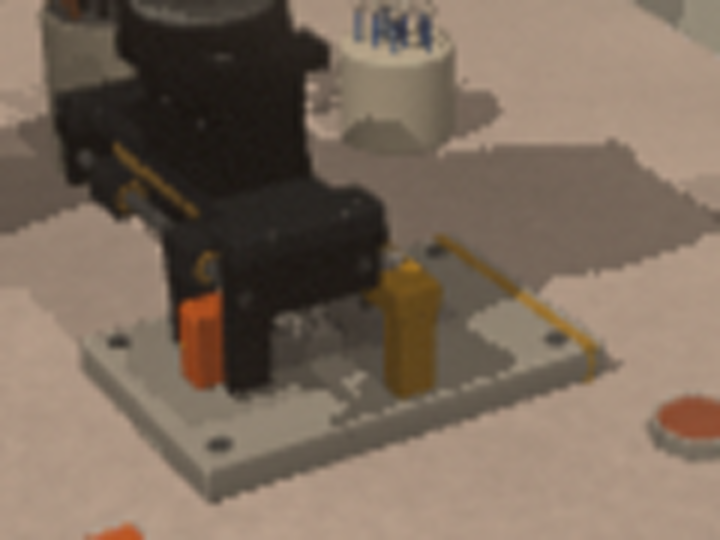

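The gauge stands released on the bed, grip at crop (200,340), fingers clear of it. Retract straight up.

Request:
step_arm(series=[[0,0,0,0,0,-0.5,0],[0,0,0,0,0,-2,0],[0,0,0,0,0,-5,0],[0,0,0,0,0,-10,0],[0,0,0,0,0,-15,0]])

```text
t: 22.2
tcp_pos: [515.4, 88.9, 179.0]
tcp_rot: [0.0, -0.057, 0.998, -0.0]
force: [0.8, 1.1, 0.6]
grip_width: 43.3
grip_force: 0.0
```

Request:
step_arm(series=[[0,0,0,2,0,-3,0],[0,0,0,6,0,-3,0],[0,0,0,9,0,-3,0],[0,0,0,9,0,-3,0]])

```text
t: 22.7
tcp_pos: [425.1, 78.8, 207.6]
tcp_rot: [0.001, -0.057, 0.998, -0.0]
force: [0.7, 0.8, -0.0]
grip_width: 43.5
grip_force: 0.0
```

Run:
```python
from fit import *
ds=cap('side'); W=world(ds); hsv=cv2.cvtColor(ds['color'],cv2.COLOR_RGB2HSV).astype(int)
m=(hsv[...,0]<15)&(hsv[...,1]>170)&(W[...,2]>50)&(W[...,2]<66)&(W[...,0]>470)&(W[...,0]<560)&(W[...,1]>40)&(W[...,1]<140)
p=W[m]; print(len(p),cv2.minAreaRect(p[:,:2].astype(np.float32)),np.percentile(p[:,2],[10,50,95]))
save(ds['color'][120:230,180:330],'s7.png',5)
```

```text
77 ((517.9921875, 83.98674011230469), (38.49905776977539, 17.391637802124023), 4.605616092681885) [51.39871278 57.75041212 60.5147073 ]
```

View pics/s7.png

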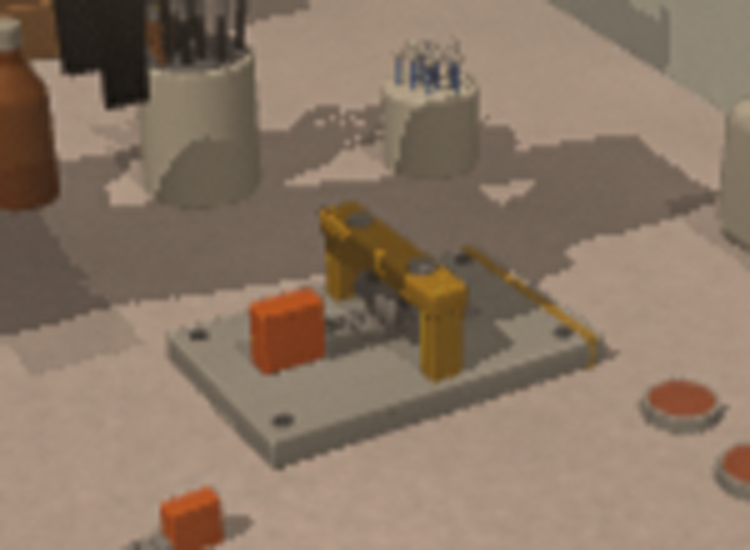

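The gauge lies flat and centred under the bar (grip at crop (288,330), top at about z = 60 mm as expected), the arm is clear, and the bystanders in view have not moved. Handing in.

```bash
python3 -c "
from station import bot
print(bot.close_job())"
```

```text
the job is handed in; nothing more can be done
None
```

I handed the job in with the gauge flat on the bed under the bar, thin end about 55 mm past the bar's centre line, let go after a firm drag of about 9 N; the hand-in gave no verdict, and I saw no bystander moved.

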